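# Clamp the vial block on the shaker

### The arm

A 6-joint arm with a two-finger parallel gripper is mounted at the origin on the work surface. World frame = base frame: x ahead of the robot, y to its left, z up, the work surface at z = 0. Lengths are in m, angles in degrees, forces in N, time in s.
With the tool pointing down it reaches from about 0.325 to 0.9 m from the base axis. Payload 3.5 kg.
Tool frame: the origin (TCP) lies at the very end of the fingers, on their centre line; the grasp point (between the pads) lies 19 mm behind it (ctrl.grip_point_offset is the distance from the TCP to the grasp point, in m); z points along the fingers, y is the line along which they close (so a half turn about z gives the same grasp; the last joint's range is limited). The gripper opens to 85 mm and grips with 20 to 120 N. Pads are 22 mm wide; open, the fingers measure 114 mm over their backs; the gripper's body (76 mm by 85 mm) begins 54 mm behind the grasp point. The pads swing forward as they close: fully open they stand 13 mm farther back than shut.
Start: joints at [-76.054, 15.837, -1.513, 72.651, 0, 84.076], TCP at [0.212, -0.588, 0.2] pointing down, gripper open.
Joint ranges: [-178.77, 178.77], [-48.84, 107.48], [-61.69, 71.31], [-111.58, 123.2], [-90, 87.43], [-180, 180]. Speed limits (degrees/s): [147.25, 147.25, 180, 180, 180, 180].

### API

Orientations are given as [roll, pitch, yaw] about the fixed x, y, z axes, in that order (R = Rz(yaw) Ry(pitch) Rx(roll)).
In Python, from station import readout, imaging, ctrl gives the robot as it stands. The module is installed in compiled form; this text tells all that it offers.
- The arm moves only by the tool apply_moves, never from a script. Its argument "deltas" is a list of rows, each a list of 7 numbers: the finger opening in cm, from 0 to 8.54, then the shift along the world's x, y, z in cm, then the turn, a rotation vector about the world's x, y, z in rad. In form: [[gripper, tx, ty, tz, rx, ry, rz], ...]. A call has 1 to 12 rows; each row shifts and turns the commanded pose from where the row before left it; what a row does not reach is not made up. A row lasts 1/10 s, in which the tool goes at most 50 mm and 8.59 degrees, less where a joint would pass 70% of its speed; a pose out of reach is approached as far as the arm can. A call with a gripper value outside its range is refused whole. The fingers move at their own pace and stop on an object; "squeeze" is the grip in N (left out, the last holds). Time passes only in rows, so rows that do not move let the fingers close. It gives the time, the measured TCP pose, the force, the opening and the grip force at its end, in the units of the state.
- readout.sense(): the state, without advancing time (a new reading comes with each control period).
- imaging.grab_frame(name): name is "side" or "top"; returns the picture (384x512x3 uint8, red, green, blue); there is no depth.
- imaging.get_calibration(name): a dict with "K" (3x3 intrinsics, pixels), "k1" (the pictures are not rectified: a ray, as slopes to the right and down, at radius r is drawn at 1 + k1 r^2 times it, then the intrinsics apply), "extrinsics" (4x4, takes a point from world to camera coordinates). Camera axes: x right, y down, z forward; pixel columns grow to the right and rows downward; lengths in m; the calibration is good to about 2 mm. A picture is of the moment at which its call begins. get_calibration takes no time and is no camera call.
- ctrl.hand_in(): hands the job in; it is judged then, once.
The state is a dict: "t": time; "joint_positions": joint angles; "joint_vel": joint speeds; "tau": joint torques, N m; "eef_pos": TCP position; "orientation": TCP orientation; "force": force on the tool from outside, world axes, zero at the start; "moment": the same for the moment, N m; "gripper_width": finger opening in m; "grip_force": force on a finger pad.
Only numpy, scipy, OpenCV 4.12 (cv2) and the standard library are available. Lean on these libraries where they do the work, as an engineer would, in place of code of your own. Each camera call takes 0.05 s, during which the arm holds its last target. There are 200 camera calls.

### The job

On the shaker one vial block is not clamped yet: its red lever still stands up. With the fingers, push that block along its lane until it sits against the end stop under the clamp, then push its red lever over and down past its dead point until it snaps and stays locked. Only push, do not pick anything up; leave the other block clamped and the rest of the bench undisturbed.

Things in the scene. Friction and masses are not known exactly. Their poses are not given: they have to be found in the camera images.
- lane: The unclamped lane, an aluminium channel 98 x 372 mm fixed on the shaker next to an identical clamped lane (either may be in front). Origin: centre of its underside; y along it towards end stop and clamp, z up. Its floor is 5 mm above the origin (90 mm above the bench). Side lips 82 mm apart, 8 mm above the floor, guide the block from y = -185 to +20 mm. Yaw varies by 0.25 rad either way.
- stop (a point): Middle of the end stop's face, at floor level: a steel plate across the lane at y = +20 mm, 18 mm high above the floor. Axes as lane.
- block: Blue vial block, 0.4 to 0.7 kg, loose in the lane: 78 (x) x 150 (y) x 35 mm high, six white-capped amber vials fixed in it, up to 63 mm above its underside. Origin: centre of its underside; y along the lane. The +y end, 40 mm without vials, goes under the clamp's foot. It starts 25 to 50 mm short of the stop and slides with 2 to 6 N.
- block_back (a point): Middle of the block's rear (-y) end face, the one to push on; 17.5 mm above the lane floor.
- block_front (a point): Middle of the block's +y end face, 17.5 mm above the lane floor; the block is home when this face touches the end stop.
- lever (a joint): Open clamp's red lever, rad: 0 fully open, 1.571 locked. It stands 1.745 minus this value above the lane's +y direction: open, upright leaning 10 deg to the block; locked, along +y 10 deg above level. Starts 0 to 0.25, stays there; past 0.75 it falls by its weight until at 1.08 the foot meets a block that is home; then 5 N at the grip takes it to the dead point, 1.43, where it snaps to 1.571.
- lever_hinge (a point): Centre of the lever's hinge pin, fixed on the clamp, 62 mm above the lane floor; the pin runs along the lane's x. Axes as lane.
- lever_grip (a point): Point on the lever's centre line 90 mm from the hinge; y axis along the lever to its free end. The red grip covers 44 to 116 mm from the hinge, 20 mm wide (along lane x), 14 mm thick in the swing direction. To close, push on the side of the grip that faces the block, then down on it.
- clamp_foot: Black rubber foot, 20 mm across, at the end of the clamp bar; origin: centre of its underside. With the lever open it is swung up, and the bar and spindle reach no higher than 125 mm above the lane floor, over y = -10 to +70 mm of the lane. Closed, it comes down at y = 0 of the lane on the block's steel wear plate, gives up to 5 mm and presses with about 30 N.
- other_block: The other, identical vial block, in the other lane 102 mm away, home and clamped. Origin: centre of its underside.
- other_lever (a joint): Angle of the other clamp's red lever, rad: 0 = locked (points along +y, 10 degrees above level), 1.571 = open. It starts locked and is to stay so.
- other_lever_grip (a point): Point on the other lever's centre line 90 mm from its hinge.
- red_cap_bottle: Red-capped white plastic bottle, 68 mm across, 125 mm tall. On the bench, not part of the job. Origin: centre of its underside.
- flask: Clear conical flask, 82 mm across the foot, 122 mm tall. On the bench, not part of the job. Origin: centre of its underside.
- beaker: Glass beaker, 70 mm across, 95 mm tall. On the bench, not part of the job. Origin: centre of its underside.
- pitcher: Translucent plastic pitcher with a handle, about 124 mm across, 165 mm tall. On the bench, not part of the job. Origin: centre of its underside.
- burette_bottle: Amber bottle 94 mm across carrying a white bottle-top burette, 265 mm tall in all. On the bench, not part of the job. Origin: centre of its underside.
- marker: Blue marker pen lying on the bench, 130 mm long, 17 mm thick. Not part of the job. Origin: on the bench under its middle.

How it is judged (in metres and radians):
On the way, in this order (a step that is already met when the one before it is completed fails the run):
1. the block sits against the end stop (gap under 4 mm), flat on the lane floor, while its lever is still open (y of block_front in the frame of stop above -0.004 m and z of block in the frame of lane below 0.01 m and angle between block's own z axis and vertical below 0.06 rad and value of joint lever below 0.8 rad), for 0.2 s.
2. the lever is past its dead point and locked, with the block still home (y of block_front in the frame of stop above -0.004 m and z of block in the frame of lane below 0.01 m and angle between block's own z axis and vertical below 0.06 rad and value of joint lever above 1.5 rad), for 0.2 s.
At the end, for the whole second after the job is handed in: The lever stands locked past its dead point (above 1.5 rad), the block is at rest within 4 mm of the end stop, flat on the lane floor and pressed by the clamp's foot with more than 15 N; the other block is still in place (8 mm) with its lever locked (below 0.1 rad) (all of step 2 and contact force between clamp_foot and block above 15 N and linear speed of block below 0.01 m/s and value of joint other_lever below 0.1 rad and distance of other_block from where it was at the start of the episode below 0.008 m); the robot touches nothing.
It fails at once if the block is lifted more than 10 mm off the lane floor or tipped by more than 0.2 rad (z of block in the frame of lane above 0.015 m or angle between block's own z axis and vertical above 0.2 rad).
It fails at once if the other clamp is opened (over 0.3 rad) or the other block moved by more than 10 mm (value of joint other_lever above 0.3 rad or distance of other_block from where it was at the start of the episode above 0.01 m).
It fails at once if a bottle, flask, beaker, pitcher or the marker is moved by more than 25 mm (distance of any of red_cap_bottle, flask, beaker, pitcher, burette_bottle, marker from where it was at the start of the episode above 0.025 m).
It also fails if it takes over 48 s, if anything falls off the work surface, if the arm or the gripper's body presses on something with over 40 N, if the wrist force passes 120 N, or if a joint passes its speed limit or range.

## Working session

There is one attempt and no reset: what is moved stays moved. The work goes in short steps, Python scripts to look and compute and a tool call to move; the robot and the scene stay as the last step left them, time stands still between calls to the robot, and variables do not carry over. Pictures are saved under pics/ and viewed, at most 10 in all, crops included, and the job is handed in when it is done.

Besides the shell and the picture viewer there is one more tool, called after ">>>" as a command line: name --pt "numbers of a row" for each row, then --argument value for the rest. apply_moves: Moves the arm, as the interface text tells. Its arguments: {"type":"object","properties":{"deltas":{"type":"array","items":{"type":"array","items":{"type":"number"}}},"squeeze":{"type":"number"}},"required":["deltas"]}

```bash
mkdir -p pics; python3 - <<'E'
from station import readout, imaging, ctrl
import cv2
for n in("side","top"):
    cv2.imwrite(f"pics/{n}0.png",imaging.grab_frame(n)[:,:,::-1]); c=imaging.get_calibration(n); print(n,c)
print(readout.sense())
E
```

```text
side {'K': array([[360.96894101,   0.        , 255.90745943],
       [  0.        , 360.96894101, 193.71064025],
       [  0.        ,   0.        ,   1.        ]]), 'k1': -0.11270070893324433, 'extrinsics': array([[ 0.96348851, -0.26732685,  0.01504173, -0.43956817],
       [-0.19803278, -0.74929852, -0.63192939,  0.2257412 ],
       [ 0.18020244,  0.60587794, -0.77487999,  1.22227392],
       [ 0.        ,  0.        ,  0.        ,  1.        ]])}
top {'K': array([[405.04559865,   0.        , 252.35833038],
       [  0.        , 405.04559865, 187.74400579],
       [  0.        ,   0.        ,   1.        ]]), 'k1': -0.11396122262607573, 'extrinsics': array([[-0.02310342, -0.99955729, -0.0187473 ,  0.06762621],
       [-0.99130841,  0.02533403, -0.1290962 ,  0.50308225],
       [ 0.129514  ,  0.0156018 , -0.99145484,  1.60352817],
       [ 0.        ,  0.        ,  0.        ,  1.        ]])}
{'t': 0.1, 'joint_positions': array([-7.60562677e+01,  1.58761283e+01, -1.59193673e+00,  7.26517904e+01,
       -6.54873285e-05,  8.40759932e+01]), 'joint_vel': array([ 1.64396117e-04, -8.51782392e-02,  2.91470350e-01,  2.60393363e-02,
        5.75917092e-02, -4.49750917e-02]), 'tau': array([ 2.99818139e-04, -4.46706963e+01,  2.96129215e+01,  8.44846858e-03,
       -4.91005619e-05,  1.51041526e-06]), 'eef_pos': array([ 0.21220745, -0.5870246 ,  0.19883141]), 'orientation': array([-1.79880778e+02, -1.23050486e-02,  1.98677264e+01]), 'force': array([-0.45953478,  0.30643575, -1.22139894]), 'moment': array([ 0.02087463,  0.01391142, -0.04393739]), 'grip_force': 0.0, 'gripper_width': 0.0852230479565887}
```

View pics/side0.png

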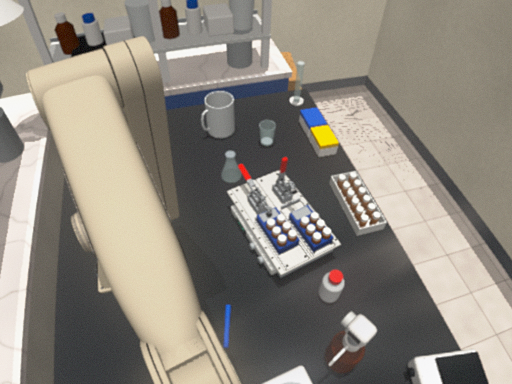

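View pics/top0.png

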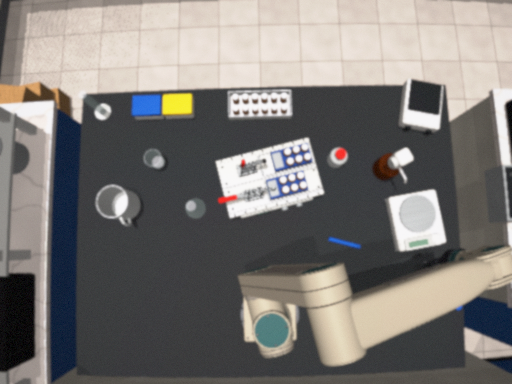

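The side view shows the shaker at about (285,220) px, with the open lever upright at (284,163). The top view shows the lanes running left-right: the far lane (larger x) has the open lever near (243,163) and the near lane is locked, with its lever at (228,199). Next I'll take enlarged crops.

```bash
python3 - <<'E'
import cv2,numpy as np
s=cv2.imread("pics/side0.png")[145:280,220:350]; t=cv2.imread("pics/top0.png")[130:225,205:335]
a=cv2.resize(s,None,fx=4,fy=4,interpolation=cv2.INTER_CUBIC); cv2.imwrite("pics/s1.png",a)
cv2.imwrite("pics/t1.png",cv2.resize(t,None,fx=6,fy=6,interpolation=cv2.INTER_CUBIC))
E
```

```text
(no output)
```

View pics/s1.png

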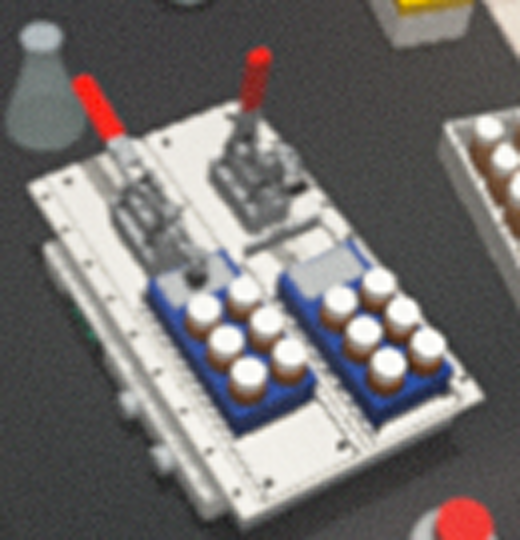

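View pics/t1.png

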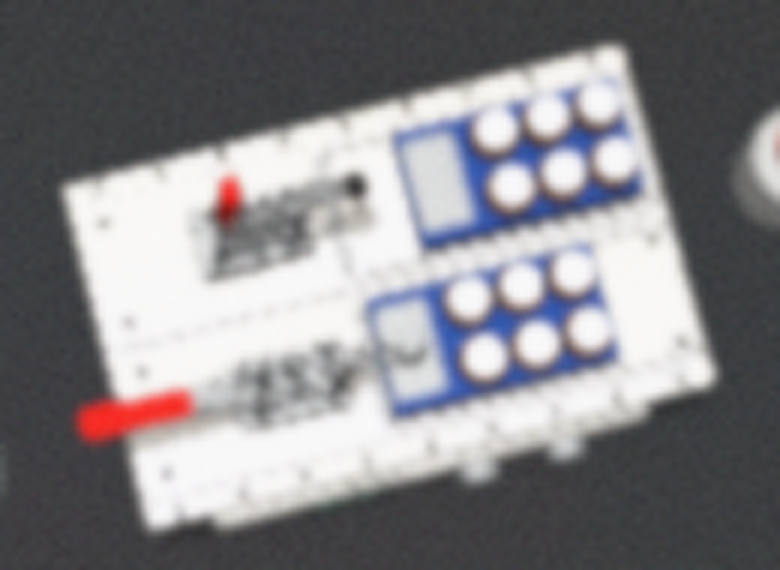

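The crops show the open block with its wear plate at the front: its front corners are at (395,133) and (428,248) in the 6x top crop. The clamped block's front corners are at (370,300) and (393,415). The vial caps are clear in both views. I'll cast rays from these pixels.

```bash
cat > h.py <<'E'
import numpy as np,cv2
from station import imaging
def ray(n,p):
    c=imaging.get_calibration(n);K=c["K"];E=c["extrinsics"]
    q=cv2.undistortPoints(np.array(p,float).reshape(-1,1,2),K,np.array([c["k1"],0,0,0,0]))[:,0]
    d=np.c_[q,np.ones(len(q))]@E[:3,:3]; return -E[:3,:3].T@E[:3,3],d
def plane(n,p,z):
    o,d=ray(n,p); return o+d*((z-o[2])/d[:,2])[:,None]
def tri(p,q):
    o,d=ray("side",[p]);a,b=ray("top",[q]);d=d[0];b=b[0]
    s=np.linalg.lstsq(np.c_[d,-b],a-o,rcond=None)[0]; P,Q=o+d*s[0],a+b*s[1]
    return (P+Q)/2,np.linalg.norm(P-Q)
E
python3 - <<'E'
from h import *
np.set_printoptions(precision=4,suppress=True)
T=lambda P:(np.array(P)+.5)/6-.5+[205,130]; S=lambda P:(np.array(P)+.5)/4-.5+[220,145]
ct=[(495,130),(547,116),(600,102),(510,188),(564,172),(614,160)]
ot=[(469,299),(521,287),(573,272),(484,356),(538,341),(589,329)]
cs=[(340,298),(364,331),(386,366),(379,283),(403,312),(428,346)]
os_=[(204,310),(226,341),(249,376),(244,292),(267,323),(290,354)]
# side rows: near column (small x) first; top first three are far column
for nm,t,s in(("open",ct,cs),("other",ot,os_)):
    A=plane("top",T(t),.153);B=plane("side",S(s),.153)
    print(nm,A.mean(0),B.mean(0)); 
    for X,o in((A,[0,1,2,3,4,5]),(B,[3,4,5,0,1,2])):
        X=X[o];v=(X[0]-X[2]+X[3]-X[5])[:2];print(" yaw",np.degrees(np.arctan2(-v[0],v[1])),"pitch",np.linalg.norm(v)/4)
print("front corners open",plane("top",T([(395,133),(428,248)]),.125),plane("side",S([(280,280),(350,243)]),.125))
print("front corners other",plane("top",T([(370,300),(393,415)]),.125),plane("side",S([(150,290),(230,253)]),.125))
print("rear open",plane("top",T([(640,190)]),.125))
print("plate",plane("top",T([(65,185),(625,45),(715,378),(150,530)]),.085))
for n,f in(("side","pics/side0.png"),("top","pics/top0.png")):
    h=cv2.imread(f).astype(int);m=((h[:,:,2]>130)&(h[:,:,1]<90)&(h[:,:,0]<90)).astype(np.uint8)
    k,l,st,c=cv2.connectedComponentsWithStats(m)
    for i in range(1,k):
        if st[i,4]>8: print(n,st[i],c[i])
print("tip",tri(S([(260,53)])[0],T([(230,184)])[0]),"base",tri(S([(251,104)])[0],T([(228,212)])[0]))
print("stop top",plane("side",S([(248,250),(322,218)]),.108))
E
```

```text
open [ 0.6146 -0.1188  0.153 ] [ 0.6154 -0.1236  0.153 ]
 yaw 13.800588673688068 pitch 0.03432603876274282
 yaw 11.35740598606124 pitch 0.03497224339286106
other [ 0.5071 -0.0984  0.153 ] [ 0.5075 -0.1044  0.153 ]
 yaw 13.122961304886045 pitch 0.03383363742712854
 yaw 13.448582166766236 pitch 0.03430225124800982
front corners open [[ 0.6308 -0.019   0.125 ]
 [ 0.5553 -0.0378  0.125 ]] [[ 0.5583 -0.0445  0.125 ]
 [ 0.6286 -0.0232  0.125 ]]
front corners other [[ 0.5227  0.0001  0.125 ]
 [ 0.4487 -0.0124  0.125 ]] [[ 0.4511 -0.0265  0.125 ]
 [ 0.5266 -0.007   0.125 ]]
rear open [[ 0.5895 -0.1749  0.125 ]]
plate [[ 0.6106  0.1983  0.085 ]
 [ 0.6955 -0.1747  0.085 ]
 [ 0.4716 -0.2239  0.085 ]
 [ 0.382   0.1457  0.085 ]]
side [281 157   7  15  54] [283.5741 162.5741]
side [238 163  13  18 108] [243.7593 171.3519]
side [329 269  15  16 172] [335.4767 276.1686]
top [336 148  11  11  79] [340.5443 153.1899]
top [242 161   3   4  10] [242.8 162.7]
top [218 196  18   8  85] [225.1529 199.0588]
tip (array([0.5721, 0.0826, 0.2643]), np.float64(0.0004062456531605447)) base (array([0.569 , 0.0863, 0.2001]), np.float64(0.002295205952201667))
stop top [[0.5474 0.004  0.108 ]
 [0.6211 0.0207 0.108 ]]
```

>>> apply_moves --pt "0 1.2 2.9 0.6 0 0 0.12" --pt "0 1.2 2.9 0.6 0 0 0.12" --pt "0 1.2 2.9 0.6 0 0 0.12" --pt "0 1.2 2.9 0.6 0 0 0.12" --pt "0 1.2 2.9 0.6 0 0 0.12" --pt "0 1.2 2.9 0.6 0 0 0.12" --pt "0 1.2 2.9 0.6 0 0 0.12" --pt "0 1.2 2.9 0.6 0 0 0.12" --pt "0 1.2 2.9 0.6 0 0 0.12" --pt "0 1.2 2.9 0.6 0 0 0.12" --pt "0 0 0 0 0 0 0.12" --pt "0 0 0 0 0 0 0.13"

```text
t: 1.3
eef_pos: [0.3326, -0.2966, 0.2599]
orientation: [-180.0, 0.0, 103.4]
force: [0.1, 0.5, 0.2]
gripper_width: -0.0001
grip_force: 0.0
```

```bash
python3 - <<'E'
from h import *
print(plane("top",[(340.5,153.2)],.125),plane("side",[(335.5,276.2)],.122))
E
```

```text
[[ 0.61845469 -0.28970149  0.125     ]] [[ 0.61893249 -0.29285137  0.122     ]]
```

>>> apply_moves --pt "0 3.0 0.93 0 0 0 0" --pt "0 3.0 0.93 0 0 0 0" --pt "0 3.0 0.93 0 0 0 0" --pt "0 3.0 0.93 0 0 0 0" --pt "0 3.0 0.93 0 0 0 0" --pt "0 3.0 0.93 0 0 0 0" --pt "0 3.0 0.93 0 0 0 0" --pt "0 3.0 0.93 0 0 0 0" --pt "0 3.0 0.93 0 0 0 0" --pt "0 3.1 0.9 0 0 0 0" --pt "0 0 0 -4 0 0 0" --pt "0 0 0 0 0 0 0"

```text
t: 2.5
eef_pos: [0.6301, -0.2028, 0.2131]
orientation: [-179.4, -0.4, 103.0]
force: [-1.3, 0.6, -1.8]
gripper_width: 0.0004
grip_force: 0.0
```

```bash
python3 - <<'E'
from h import *
a=imaging.grab_frame("side")[130:290,215:375,::-1];b=imaging.grab_frame("top")[100:260,230:390,::-1]
cv2.imwrite("pics/c2.png",cv2.resize(np.hstack([a,b]),None,fx=2.5,fy=2.5,interpolation=cv2.INTER_CUBIC))
E
```

```text
(no output)
```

View pics/c2.png

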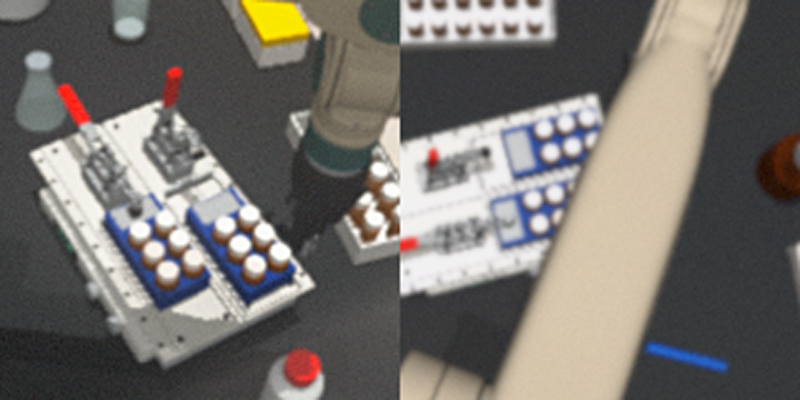

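The side view shows the closed fingers at about (305,235) in the crop, behind and above the block's rear end and clear of the red-capped bottle. I'll lower them behind the block.

>>> apply_moves --pt "0 0.2 0 -2.5 0 0 0" --pt "0 0 0 -2.5 0 0 0" --pt "0 0 0 -2.5 0 0 0" --pt "0 0 0 -2.0 0 0 0" --pt "0 0 0 -1.6 0 0 0" --pt "0 0 0 0 0 0 0"

```text
t: 3.2
eef_pos: [0.634, -0.2052, 0.1083]
orientation: [-179.9, -0.1, 102.9]
force: [-0.7, -0.2, -0.2]
gripper_width: 0.0005
grip_force: 0.0
```

>>> apply_moves --pt "0 -0.11 0.49 -0.4 0 0 0" --pt "0 -0.11 0.49 0 0 0 0" --pt "0 -0.11 0.49 0 0 0 0" --pt "0 -0.11 0.49 0 0 0 0" --pt "0 -0.11 0.49 0 0 0 0" --pt "0 -0.11 0.49 0 0 0 0" --pt "0 -0.11 0.49 0 0 0 0" --pt "0 -0.11 0.49 0 0 0 0"

```text
t: 4.0
eef_pos: [0.6269, -0.1665, 0.1051]
orientation: [180.0, 0.1, 102.9]
force: [0.5, -2.7, -0.5]
gripper_width: 0.0005
grip_force: 1.2
```

Contact at 2.7 N, which matches the sliding force. I'll continue more gently.

>>> apply_moves --pt "0 -0.07 0.29 0 0 0 0" --pt "0 -0.07 0.29 0 0 0 0" --pt "0 -0.07 0.29 0 0 0 0" --pt "0 -0.07 0.29 0 0 0 0" --pt "0 -0.07 0.29 0 0 0 0" --pt "0 -0.07 0.29 0 0 0 0"

```text
t: 4.6
eef_pos: [0.6225, -0.1485, 0.1051]
orientation: [180.0, 0.0, 102.9]
force: [0.7, -4.1, 0.9]
gripper_width: 0.0002
grip_force: 1.6
```

>>> apply_moves --pt "0 -0.04 0.19 0 0 0 0" --pt "0 -0.04 0.19 0 0 0 0"

```text
t: 4.8
eef_pos: [0.6217, -0.1447, 0.105]
orientation: [180.0, 0.0, 102.9]
force: [1.2, -3.4, 0.6]
gripper_width: -0.0001
grip_force: 1.7
```

>>> apply_moves --pt "0 -0.04 0.19 0 0 0 0" --pt "0 -0.04 0.19 0 0 0 0"

```text
t: 5.0
eef_pos: [0.6209, -0.1409, 0.105]
orientation: [180.0, 0.0, 102.9]
force: [0.6, -4.3, 1.8]
gripper_width: -0.0
grip_force: 1.8
```

>>> apply_moves --pt "0 -0.04 0.19 0 0 0 0" --pt "0 -0.04 0.19 0 0 0 0"

```text
t: 5.2
eef_pos: [0.6201, -0.1371, 0.105]
orientation: [180.0, 0.0, 102.9]
force: [0.2, -3.7, 1.7]
gripper_width: -0.0002
grip_force: 1.8
```

>>> apply_moves --pt "0 -0.04 0.19 0 0 0 0"

```text
t: 5.3
eef_pos: [0.6197, -0.1351, 0.105]
orientation: [180.0, 0.0, 102.9]
force: [0.5, -4.3, 1.5]
gripper_width: 0.0001
grip_force: 1.9
```

>>> apply_moves --pt "0 -0.04 0.19 0 0 0 0"

```text
t: 5.4
eef_pos: [0.6193, -0.1333, 0.105]
orientation: [180.0, 0.0, 102.9]
force: [0.5, -4.6, 1.2]
gripper_width: 0.0
grip_force: 1.9
```

>>> apply_moves --pt "0 -0.04 0.19 0 0 0 0"

```text
t: 5.5
eef_pos: [0.6188, -0.1313, 0.105]
orientation: [180.0, 0.0, 103.0]
force: [-1.1, -4.9, 2.1]
gripper_width: -0.0002
grip_force: 1.9
```

>>> apply_moves --pt "0 -0.03 0.15 0 0 0 0"

```text
t: 5.6
eef_pos: [0.6185, -0.1297, 0.105]
orientation: [180.0, 0.0, 103.0]
force: [0.3, -4.2, 1.2]
gripper_width: 0.0
grip_force: 1.9
```

```bash
python3 - <<'E'
from h import *
a=imaging.grab_frame("side")[150:250,230:350,::-1]
cv2.imwrite("pics/c3.png",cv2.resize(a,None,fx=6,fy=6,interpolation=cv2.INTER_CUBIC))
E
```

```text
(no output)
```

View pics/c3.png

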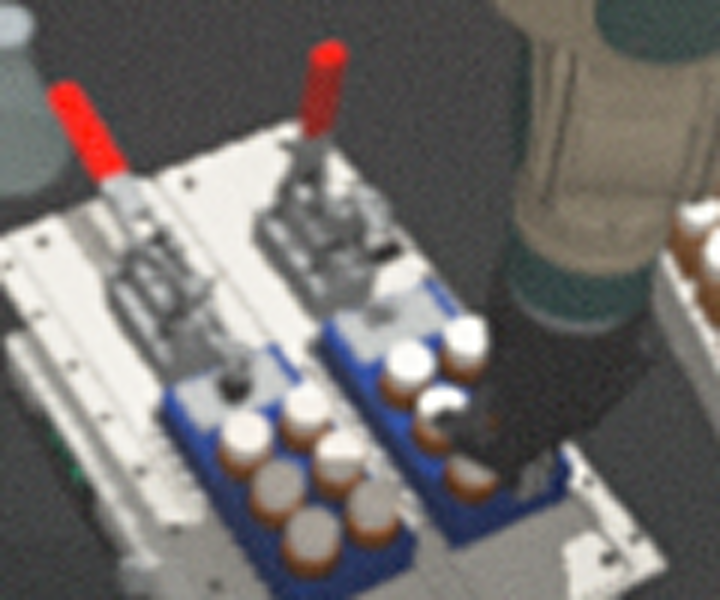

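The block now appears to reach the stop: its front edge runs from (325,330) to (440,285), level with the clamped block's. The force hasn't jumped yet, so I'll keep pushing in small steps.

>>> apply_moves --pt "0 -0.03 0.15 0 0 0 0" --pt "0 -0.02 0.1 0 0 0 0"

```text
t: 5.85
eef_pos: [0.6182, -0.1279, 0.105]
orientation: [-180.0, 0.1, 102.9]
force: [0.5, -6.2, 1.8]
gripper_width: -0.0001
grip_force: 3.0
```

>>> apply_moves --pt "0 -0.03 0.15 0 0 0 0"

```text
t: 5.95
eef_pos: [0.6187, -0.1276, 0.1052]
orientation: [179.9, 0.2, 102.9]
force: [1.9, -8.9, 0.9]
gripper_width: 0.0002
grip_force: 4.6
```

>>> apply_moves --pt "0 -0.03 0.15 0 0 0 0"

```text
t: 6.05
eef_pos: [0.6193, -0.1272, 0.1057]
orientation: [179.9, 0.4, 102.9]
force: [3.8, -11.6, 0.6]
gripper_width: -0.0001
grip_force: 5.5
```

>>> apply_moves --pt "0 0 0 0 0 0 0" --pt "0 0 0 0 0 0 0" --pt "0 0 0 0 0 0 0" --pt "0 0.1 -0.5 0 0 0 0" --pt "0 0.2 -1.0 0 0 0 0" --pt "0 0.1 -0.5 2 0 0 0" --pt "0 0 0 4 0 0 0" --pt "0 0 0 4 0 0 0" --pt "0 0 0 4 0 0 0" --pt "0 0 0 4 0 0 0" --pt "0 0 0 3 0 0 0" --pt "0 0 0 0 0 0 0"

```text
t: 7.25
eef_pos: [0.6235, -0.1444, 0.3204]
orientation: [179.6, 0.1, 103.0]
force: [0.2, -0.3, 0.4]
gripper_width: 0.0002
grip_force: 0.0
```

```bash
python3 - <<'E'
from h import *
from station import readout
print(readout.sense()["eef_pos"])
a=imaging.grab_frame("side")[150:250,230:350,::-1];b=imaging.grab_frame("top");cv2.imwrite("pics/top4.png",b[:,:,::-1])
b=b[130:230,215:335,::-1]
cv2.imwrite("pics/c4.png",cv2.resize(np.vstack([a,b]),None,fx=3,fy=3,interpolation=cv2.INTER_CUBIC))
E
```

```text
[ 0.62351139 -0.14437683  0.32036508]
```

View pics/c4.png

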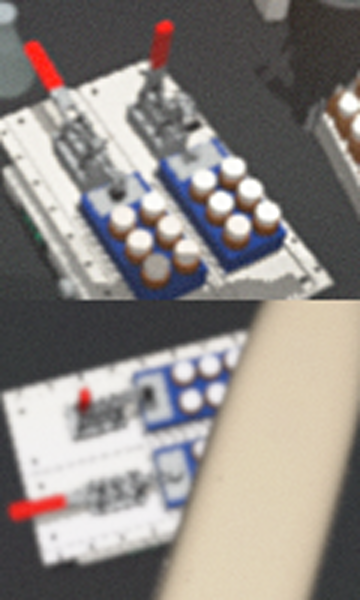

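The block looks home: in the top view its front edge lines up with the clamped block's. The lever still stands at (84,395) in the crop. Next I'll go above the clamp, on the block side of the lever.

>>> apply_moves --pt "0 -0.7 3 0 0 0 0" --pt "0 -0.7 3 0 0 0 0" --pt "0 -0.7 3 0 0 0 0" --pt "0 -0.7 3 0 0 0 0" --pt "0 -0.7 3 0 0 0 0" --pt "0 -0.7 3 0 0 0 0" --pt "0 0 0 -2 0 0 0" --pt "0 0 0 -2 0 0 0" --pt "0 0 0 -2 0 0 0" --pt "0 0 0 -2 0 0 0" --pt "0 0 0 0 0 0 0"

```text
t: 8.45
eef_pos: [0.5749, 0.0362, 0.2289]
orientation: [-179.4, -0.2, 103.0]
force: [-0.1, 0.3, -0.7]
gripper_width: 0.0001
grip_force: 0.0
```

```bash
python3 - <<'E'
from h import *
a=imaging.grab_frame("side")[140:240,240:340,::-1]
cv2.imwrite("pics/c5.png",cv2.resize(a,None,fx=6,fy=6,interpolation=cv2.INTER_CUBIC))
E
```

```text
(no output)
```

View pics/c5.png

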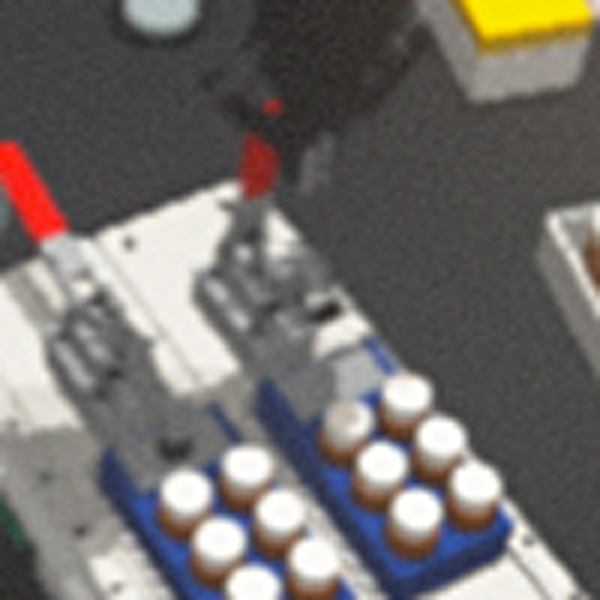

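The fingers are down at about (320,150) in the crop, on the block side of the red lever, which is at (258,165). I'll advance until contact.

>>> apply_moves --pt "0 -0.11 0.49 0 0 0 0" --pt "0 -0.11 0.49 0 0 0 0" --pt "0 -0.11 0.49 0 0 0 0" --pt "0 -0.11 0.49 0 0 0 0"

```text
t: 8.9
eef_pos: [0.5754, 0.0558, 0.2359]
orientation: [179.9, 0.0, 103.0]
force: [0.3, 0.7, -0.5]
gripper_width: -0.0
grip_force: 0.0
```

>>> apply_moves --pt "0 -0.11 0.49 0 0 0 0" --pt "0 -0.11 0.49 0 0 0 0" --pt "0 -0.11 0.49 0 0 0 0"

```text
t: 9.2
eef_pos: [0.5718, 0.0702, 0.2352]
orientation: [180.0, 0.0, 103.0]
force: [-0.5, -1.0, 3.1]
gripper_width: -0.0
grip_force: 1.5
```

>>> apply_moves --pt "0 -0.11 0.49 0 0 0 0" --pt "0 -0.11 0.49 0 0 0 0" --pt "0 -0.11 0.49 0 0 0 0"

```text
t: 9.5
eef_pos: [0.5687, 0.0851, 0.2354]
orientation: [179.9, 0.0, 102.9]
force: [-0.5, 0.5, 2.6]
gripper_width: -0.0002
grip_force: 0.9
```

Contact at y ≈ 0.068, where expected. I'll follow the arc now.

>>> apply_moves --pt "0 -0.11 0.49 0 0 0 0" --pt "0 -0.11 0.49 0 0 0 0" --pt "0 -0.11 0.49 -0.1 0 0 0" --pt "0 -0.11 0.49 -0.1 0 0 0" --pt "0 -0.11 0.49 -0.2 0 0 0" --pt "0 -0.11 0.49 -0.2 0 0 0"

```text
t: 10.1
eef_pos: [0.5614, 0.1144, 0.2284]
orientation: [-180.0, -0.0, 102.9]
force: [-1.2, -0.1, -0.3]
gripper_width: 0.0003
grip_force: 0.1
```

>>> apply_moves --pt "0 -0.11 0.49 -0.2 0 0 0" --pt "0 -0.11 0.49 -0.2 0 0 0" --pt "0 -0.11 0.49 -0.2 0 0 0" --pt "0 0 0 0 0 0 0" --pt "0 0 0 0 0 0 0"

```text
t: 10.6
eef_pos: [0.5585, 0.1289, 0.2229]
orientation: [-180.0, 0.0, 103.0]
force: [0.5, 0.1, -0.4]
gripper_width: -0.0
grip_force: 0.0
```

```bash
python3 - <<'E'
from h import *
for n in("side","top"):
    h=imaging.grab_frame(n)[:,:,::-1].astype(int);m=((h[:,:,2]>90)&(h[:,:,1]<60)&(h[:,:,0]<60)).astype(np.uint8)
    k,l,st,c=cv2.connectedComponentsWithStats(m)
    for i in range(1,k):
        if st[i,4]>8: print(n,st[i],c[i])
E
```

```text
side [271 149   9  19  98] [275.13265306 158.92857143]
side [239 163  12  17  90] [244.03333333 171.42222222]
top [337 149   9   9  50] [340.4  153.56]
```

>>> apply_moves --pt "0 0 0 1.2 0 0 0" --pt "0 -0.22 0.97 0.3 0 0 0" --pt "0 -0.22 0.97 0 0 0 0" --pt "0 -0.18 0.78 0 0 0 0" --pt "0 0 0 0 0 0 0" --pt "0 0 0 0 0 0 0"

```text
t: 11.3
eef_pos: [0.552, 0.1563, 0.2376]
orientation: [-180.0, 0.0, 103.0]
force: [0.7, -0.3, -0.5]
gripper_width: -0.0
grip_force: 0.0
```

The red blob in the side view has moved to (275,159), so the lever has fallen over. Now I'll press down.

>>> apply_moves --pt "0 0 0 -0.5 0 0 0" --pt "0 0 0 -0.5 0 0 0" --pt "0 0 0 -0.5 0 0 0"

```text
t: 11.6
eef_pos: [0.5521, 0.1556, 0.2221]
orientation: [-180.0, -0.0, 102.9]
force: [-0.5, 0.2, -0.5]
gripper_width: -0.0002
grip_force: 0.0
```

>>> apply_moves --pt "0 0 0 -0.5 0 0 0" --pt "0 0 0 -0.5 0 0 0"

```text
t: 11.8
eef_pos: [0.5522, 0.1557, 0.2122]
orientation: [-180.0, -0.0, 102.9]
force: [-0.5, -0.0, 0.2]
gripper_width: 0.0001
grip_force: 0.0
```

>>> apply_moves --pt "0 0 0 -0.5 0 0 0" --pt "0 0 0 -0.5 0 0 0"

```text
t: 12.0
eef_pos: [0.5523, 0.1559, 0.2024]
orientation: [-180.0, -0.0, 102.9]
force: [0.0, -0.7, -0.2]
gripper_width: 0.0002
grip_force: 0.0
```

```bash
python3 - <<'E'
from h import *
a=imaging.grab_frame("side")[130:240,230:340,::-1]
cv2.imwrite("pics/c6.png",cv2.resize(a,None,fx=5.4,fy=5.4,interpolation=cv2.INTER_CUBIC))
E
```

```text
(no output)
```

View pics/c6.png

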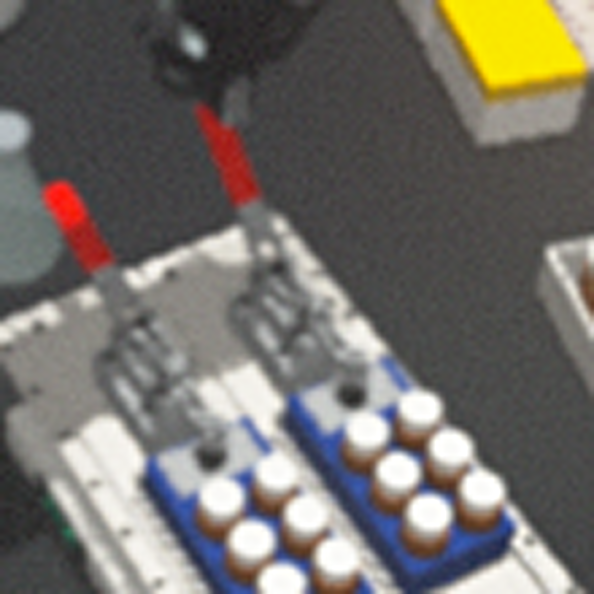

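The foot is now on the block's wear plate at (352,393) and the lever leans well over, from (245,200) to (205,108), with the finger next to it at (235,110). I'll intersect the lever pixels with the lane's vertical mid-plane to get its angle.

```bash
python3 - <<'E'
from h import *
from station import readout
np.set_printoptions(precision=4,suppress=True)
y=np.radians(13);u=np.array([-np.sin(y),np.cos(y),0]);v=np.array([np.cos(y),np.sin(y),0])
P=(np.array([(247,200),(228,155),(212,120),(203,106)])+.5)/5.4-.5+[230,130]
o,d=ray("side",P)
for V in(.571,.5745,.578):
    X=o+d*((V-o@v)/(d@v))[:,None]; print(V,np.c_[X@u,X[:,2]].ravel())
e=readout.sense()["eef_pos"];print("tcp",e@v,e@u,e[2])
c=imaging.get_calibration("side")
for p in(e,e+[0,0,.02]):
    q=cv2.projectPoints(p.reshape(1,3),cv2.Rodrigues(c["extrinsics"][:3,:3])[0],c["extrinsics"][:3,3],c["K"],np.array([c["k1"],0,0,0,0]))[0].ravel();print((q-[230,130]+.5)*5.4)
E
```

```text
0.571 [-0.0054  0.1855  0.0207  0.2032  0.0424  0.2157  0.0544  0.218 ]
0.5745 [-0.0002  0.1789  0.0261  0.1967  0.048   0.2093  0.06    0.2117]
0.578 [0.005  0.1723 0.0315 0.1902 0.0536 0.203  0.0657 0.2053]
tcp 0.5725693128462125 0.027686178895172168 0.20146401779897766
[225.0135 149.6911]
[226.4866 127.53  ]
```

```bash
python3 - <<'E'
from h import *
c=imaging.get_calibration("side");p=np.array([[.5785,.0365,.2355],[.5785,.0365,.2555],[.6185,-.1297,.105],[.6185,-.1297,.125],[.5523,.1559,.2015]])
q=cv2.projectPoints(p,cv2.Rodrigues(c["extrinsics"][:3,:3])[0],c["extrinsics"][:3,3],c["K"],np.array([c["k1"],0,0,0,0]))[0][:,0]
print((q[:2]-[240,140]+.5)*6,(q[2:4]-[230,150]+.5)*6)
print((cv2.projectPoints(p[4:],cv2.Rodrigues(c["extrinsics"][:3,:3])[0],c["extrinsics"][:3,3],c["K"],np.array([c["k1"],0,0,0,0]))[0]))
a=imaging.grab_frame("side");print((a[146:164,266:282]).sum(2)); cv2.imwrite("pics/c7.png",cv2.resize(a[135:185,250:310,::-1],None,fx=12,fy=12,interpolation=cv2.INTER_NEAREST))
E
```

```text
[[305.41580585 204.73003487]
 [308.72744743 179.37929873]] [[512.22263464 511.56481812]
 [517.56664615 491.36640339]]
[[[271.33244677 157.15671139]]]
[[133 134 124 141 142 165 217 215 218 232 193 188 196 189 197 194]
 [160 131 111 130 117 192 262 229 236 211 180 184 186 208 198 201]
 [169 167 127 137 131 213 279 250 255 219 180 200 197 193 203 208]
 [210 195 156 119 145 226 283 267 245 240 190 184 196 199 184 206]
 [221 205 198 155 147 220 284 249 272 251 205 190 185 205 192 195]
 [214 211 199 165 153 229 278 250 265 249 201 195 207 193 204 202]
 [214 215 210 205 217 237 294 250 239 232 207 201 200 193 203 191]
 [203 210 232 216 240 269 270 232 208 203 185 206 191 194 206 192]
 [206 217 223 250 219 247 263 220 206 200 192 198 198 199 204 205]
 [193 213 227 223 223 235 224 215 227 198 202 217 190 200 205 204]
 [193 206 212 218 243 243 223 224 216 209 198 196 206 206 202 203]
 [192 207 196 228 206 216 249 214 232 205 208 203 204 200 209 201]
 [199 194 182 225 231 242 245 216 207 226 198 198 205 197 193 209]
 [201 203 214 222 219 231 231 229 217 228 217 197 205 192 202 212]
 [194 184 198 221 219 239 225 235 230 209 229 211 205 200 200 202]
 [192 208 195 200 204 238 223 223 238 230 228 195 192 204 210 213]
 [210 197 217 201 203 215 234 239 228 222 226 209 206 189 201 222]
 [208 195 215 199 218 236 236 231 239 240 234 226 197 194 204 202]]
```

View pics/c7.png

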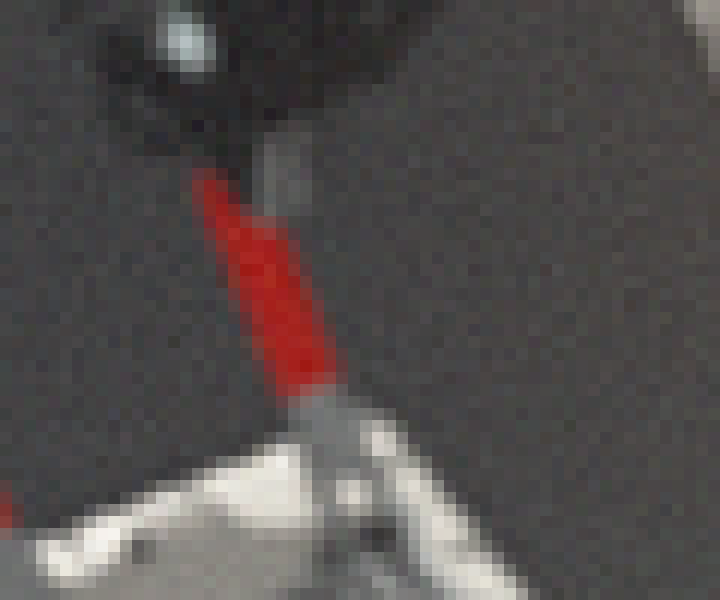

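The finger covers the lever's upper surface, with its end at about (272,153) px in the full image, so it sits just above the grip. I'll continue down while watching the force.

>>> apply_moves --pt "0 0 0 -0.4 0 0 0" --pt "0 0 0 -0.4 0 0 0"

```text
t: 12.3
eef_pos: [0.5526, 0.156, 0.195]
orientation: [180.0, 0.0, 102.9]
force: [0.6, -0.2, -0.7]
gripper_width: -0.0002
grip_force: 0.0
```

>>> apply_moves --pt "0 0 0 -0.4 0 0 0" --pt "0 0 0 -0.4 0 0 0"

```text
t: 12.5
eef_pos: [0.5523, 0.1559, 0.1866]
orientation: [180.0, 0.0, 102.9]
force: [-0.2, -0.2, 0.1]
gripper_width: -0.0003
grip_force: 0.0
```

>>> apply_moves --pt "0 0 0 -0.3 0 0 0" --pt "0 0 0 -0.3 0 0 0"

```text
t: 12.7
eef_pos: [0.5525, 0.1559, 0.181]
orientation: [180.0, 0.0, 102.9]
force: [0.4, 0.6, 2.1]
gripper_width: -0.0003
grip_force: 1.0
```

>>> apply_moves --pt "0 0 0 -0.3 0 0 0" --pt "0 0 0 -0.3 0 0 0"

```text
t: 12.9
eef_pos: [0.553, 0.1561, 0.1755]
orientation: [179.9, -0.0, 103.0]
force: [-0.7, 0.3, 4.3]
gripper_width: 0.0004
grip_force: 1.7
```

>>> apply_moves --pt "0 0 0 -0.3 0 0 0" --pt "0 0 0 -0.3 0 0 0"

```text
t: 13.1
eef_pos: [0.553, 0.1562, 0.1695]
orientation: [179.9, -0.0, 103.0]
force: [-0.1, -0.6, 5.7]
gripper_width: -0.0001
grip_force: 2.2
```

>>> apply_moves --pt "0 0 0 -0.3 0 0 0" --pt "0 0 0 -0.3 0 0 0"

```text
t: 13.3
eef_pos: [0.553, 0.1563, 0.1635]
orientation: [179.9, -0.0, 103.0]
force: [-0.4, 0.2, 6.0]
gripper_width: 0.0
grip_force: 2.1
```

```bash
cat > red.py <<'E'
from h import *
h=imaging.grab_frame("side")[:,:,::-1].astype(int);m=((h[:,:,2]>90)&(h[:,:,1]<60)&(h[:,:,0]<60)).astype(np.uint8)
k,l,st,c=cv2.connectedComponentsWithStats(m)
for i in range(1,k):
    if st[i,4]>8:
        q=np.argwhere(l==i)[:,::-1].astype(np.float32);L=cv2.fitLine(q,2,0,.01,.01).ravel()
        print(st[i],c[i],"dir",L[:2]*np.sign(-L[1]))
E
python3 red.py
```

```text
[266 155  11  13  54] [271.37037037 162.55555556] dir [-0.6520631 -0.7581647]
[239 163  12  17  97] [244.04123711 171.40206186] dir [-0.48233724 -0.8759856 ]
```

The force is about 5–6 N, as expected on the way to the dead point. Continuing.

>>> apply_moves --pt "0 0 0 -0.3 0 0 0" --pt "0 0 0 -0.3 0 0 0"

```text
t: 13.55
eef_pos: [0.5528, 0.1562, 0.1572]
orientation: [179.9, -0.0, 103.0]
force: [0.5, 0.7, 3.8]
gripper_width: 0.0002
grip_force: 1.4
```

>>> apply_moves --pt "0 0 0 -0.3 0 0 0" --pt "0 0 0 -0.2 0 0 0"

```text
t: 13.75
eef_pos: [0.5516, 0.1556, 0.1509]
orientation: [-179.9, 0.0, 102.9]
force: [0.5, -0.6, -0.2]
gripper_width: 0.0001
grip_force: 0.1
```

>>> apply_moves --pt "0 0 0 -0.2 0 0 0" --pt "0 0 0 -0.1 0 0 0"

```text
t: 13.95
eef_pos: [0.5514, 0.1556, 0.1478]
orientation: [-179.9, 0.0, 102.9]
force: [-0.2, 0.4, -0.7]
gripper_width: -0.0001
grip_force: 0.0
```

```bash
python3 red.py
```

```text
[263 157  13  14  58] [268.98275862 163.72413793] dir [-0.6693691 -0.74293  ]
[239 163  12  17  95] [243.95789474 171.29473684] dir [-0.48391953 -0.8751125 ]
```

The force fell to zero, which suggests the snap. I'll retreat upward and check against the locked lever's measured shape.

>>> apply_moves --pt "0 0 0 1 0 0 0" --pt "0 0 0 3 0 0 0" --pt "0 0 0 4 0 0 0" --pt "0 0 0 4 0 0 0" --pt "0 0 0 4 0 0 0" --pt "0 0.5 -4 0 0 0 0" --pt "0 0.5 -4 0 0 0 0" --pt "0 0.5 -4 0 0 0 0" --pt "0 0.5 -4 0 0 0 0" --pt "0 0.5 -4 0 0 0 0" --pt "0 0.5 -4 0 0 0 0" --pt "0 0 0 0 0 0 0"

```text
t: 15.2
eef_pos: [0.5829, -0.0886, 0.3094]
orientation: [180.0, 0.1, 102.6]
force: [-0.7, 0.6, 0.0]
gripper_width: -0.0001
grip_force: 0.0
```

```bash
python3 red.py; python3 - <<'E'
from h import *
np.set_printoptions(precision=4,suppress=True)
y=np.radians(13);u=np.array([-np.sin(y),np.cos(y),0]);v=np.array([np.cos(y),np.sin(y),0])
R={}
for n in("side","top"):
    h=imaging.grab_frame(n)[:,:,::-1].astype(int);m=((h[:,:,2]>90)&(h[:,:,1]<75)&(h[:,:,0]<75)).astype(np.uint8)
    k,l,st,c=cv2.connectedComponentsWithStats(m)
    for i in range(1,k):
        if st[i,4]<=8: continue
        q=np.argwhere(l==i)[:,::-1].astype(float)
        if n=="side" and q[:,1].mean()<200:
            V=.574 if q[:,0].mean()>255 else .472
            o,d=ray(n,q);X=o+d*((V-o@v)/(d@v))[:,None];a,z=X@u,X[:,2]
            w=np.polyfit(a,z,1);L=cv2.fitLine(np.c_[a,z].astype(np.float32),2,0,.01,.01).ravel()
            print("side V",V,"u",a.min(),a.max(),"z",z.min(),z.max(),"mean",a.mean(),z.mean(),"slope deg",np.degrees(np.arctan2(L[1],L[0])))
        if n=="top": print("top",st[i],c[i])
E
```

```text
[263 154  13  16  97] [268.55670103 161.16494845] dir [-0.55151445 -0.83416533]
[239 163  12  17  85] [243.87058824 171.38823529] dir [-0.48084053 -0.87680805]
[335 279   6   5  10] [337.8 281.2] dir [ 0.68885624 -0.724898  ]
side V 0.574 u -0.0053137800419151525 0.09310729636673788 z 0.13456211550757413 0.19532948398191152 mean 0.04366484464220787 0.16642422549650973 slope deg -21.78026
side V 0.472 u -0.011426799421726789 0.08812672798080858 z 0.12822418991617157 0.19980454667770908 mean 0.04102001632722108 0.16786340493617793 slope deg -29.552505
side V 0.574 u -0.31246757550545595 -0.2969917559268832 z 0.3904069505600717 0.3990157352966598 mean -0.30522666255355824 0.3942770026124229 slope deg 18.368898
top [336 147  11  12  76] [340.6842 153.0658]
top [211 170  18   8  86] [217.814  172.9186]
top [217 196  19   8  87] [224.1724 199.2414]
```

The open lane's lever now matches the locked one: same height (0.166 against 0.168 m) and same extent along the lane. One last check of the block's front edge, then I'll hand in.

```bash
python3 - <<'E'
from h import *
from station import readout
y=np.radians(13);u=np.array([-np.sin(y),np.cos(y),0]);v=np.array([np.cos(y),np.sin(y),0])
for n in("side","top"):
    h=imaging.grab_frame(n).astype(int);m=(h[:,:,2]>h[:,:,0]+50)&(h[:,:,2]>70)
    q=np.argwhere(m)[:,::-1].astype(float);X=plane(n,q,.125);a,b=X@u,X@v
    for nm,V in(("open",.573),("other",.471)):
        k=(abs(b-V)<.042)&(a>-.35)&(a<.05);print(n,nm,k.sum(),np.sort(a[k])[-6:].mean() if k.any() else None)
print(readout.sense()["force"])
E
```

```text
side open 136 -0.12308722325496146
side other 113 -0.12379266330405163
top open 66 -0.1192812247253709
top other 0 None
[ 0.31956755  0.31471244 -0.17112269]
```

Both blocks' front edges agree within 1 mm, so the block is home.

```bash
python3 -c "
from station import ctrl
print(ctrl.hand_in())"
```

```text
the job is handed in; nothing more can be done
None
```

The block is pushed home against the end stop (front edge within 1 mm of the clamped block's in the side view), its lever is down in the same position as the other locked one, and the job is handed in; the hand-in returned no verdict, and the 15 N foot pressure was not measured.

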